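Fetch the truckle from behind the display and weigh it

ROBOT

A 6-joint arm with a two-finger parallel gripper is mounted at the origin on the work surface. World frame = base frame: x ahead of the robot, y to its left, z up, the work surface at z = 0. Lengths are in m, angles in rad, forces in N, time in s.
With the tool pointing down it reaches from about 0.4 to 0.825 m from the base axis. Payload 7 kg.
Tool frame: the origin (TCP) lies at the centre of the arm's flange, where the gripper is bolted on; the fingertips stand 178 mm ahead of it and the grasp point (between the pads) lies 159 mm ahead of it; z points along the fingers, y is the direction in which the jaws open and shut (so a half turn about z gives the same grasp; the last joint's range is limited). The gripper opens to 88 mm and grips with 3 to 60 N. Pads are 19 mm wide; open, the fingers measure 130 mm over their backs; the gripper's body (78 mm by 193 mm) begins 47 mm behind the grasp point.
Start: joints at [1.613, 0.359, 0.012, 0, -1.224, -0.288], TCP at [0.164, 0.655, 0.405] pointing down, gripper open.
Joint ranges: [-3.07, 3.07], [-1.43, 2.12], [-1.02, 1.25], [-3.03, 1.67], [-3.05, -0], [-3.03, 3.03]. Speed limits (rad/s): [2.39, 2.39, 3.01, 3.14, 3.14, 3.14].

INTERFACE

Orientations are given as [roll, pitch, yaw] about the fixed x, y, z axes, in that order (R = Rz(yaw) Ry(pitch) Rx(roll)).
In Python, from station import arm gives the robot as it stands.
- The arm moves only by the shell command python3 -m handwheel 'ROWS' [OPENING] [FORCE]. ROWS is JSON, a list of rows, each a list of 4 numbers: the shift along the world's x, y, z in cm, then the turn about the world's z in rad. In form: [[dx, dy, dz, yaw], ...]. A call has 1 to 20 rows; each row shifts and turns the commanded pose from where the row before left it; what a row does not reach is not made up. A row lasts 1/10 s, in which the tool goes at most 50 mm and 8.59 degrees, less where a joint would pass 70% of its speed; a pose out of reach is approached as far as the arm can. A call is refused whole if a number of a shift passes 5 or a number of a turn 0.15, either way. A call with a gripper value outside its range is refused whole. OPENING is the closure, from 0 (fully open) to 1 (shut), set as the call begins (- or left out, the last holds). The fingers move at their own pace and stop on an object; FORCE is the grip in N (left out, the last holds). Time passes only in rows, so rows that do not move let the fingers close. It gives the time, the measured TCP pose, the force and the opening at its end, in the units of the state.
- arm.get_state(): the state, without advancing time (a new reading comes with each control period).
- arm.grab_frame(name): name is "scene" or "top"; returns a dict with "image" (480x640x3 uint8, red, green, blue), "depth" (480x640 float32, m along the optical axis (not along the pixel's ray), 0 where there is no reading), "vfov" (degrees; the focal length in pixels is half the picture's height over the tangent of half this angle, whatever the lens; pixels are square), "cx", "cy" (the principal point, pixels), "k1" (the pictures are not rectified: a ray, as slopes to the right and down, at radius r is drawn at 1 + k1 r^2 times it, then the intrinsics apply), "rvec" (rotation vector, rad) and "tvec" (3), from world to camera coordinates, as OpenCV has them. Camera axes: x right, y down, z forward; pixel columns grow to the right and rows downward; lengths in m; the calibration is good to about 2 mm. A picture is of the moment at which its call begins.
- arm.job_done(): hands the job in, once; it reports no verdict.
The state is a dict: "t": time; "q": joint angles; "qd": joint speeds; "joint_efforts": joint torques, N m; "eef_pos": TCP position; "ee_rot": TCP orientation; "force": force on the tool from outside, world axes, zero at the start; "moment": the same for the moment, N m; "width": finger opening in m.
Only numpy, scipy, OpenCV 4.12 (cv2) and the standard library are available. Lean on these libraries where they do the work, as an engineer would, in place of code of your own. Each camera call takes 0.05 s, during which the arm holds its last target.

TASK

A small truckle cheese sits hemmed in on the wooden display board by a jar, a bottle and a cracker carton. First stand all three on the steel tray, leaving the cheese where it is, then put the cheese flat in the middle of the scale's round pan while they wait on the tray, and only then put the jar, the bottle and the carton each back upright on the very spot where it stood at the start, the carton square to the board again. Knock nothing over, and leave the olive tub and the block of cheese alone.

Things in the scene. Friction and masses are not known exactly. Their poses are not given: they have to be found in the camera images.
- cheese_mid (a point): Small truckle cheese, a plain yellow-brown drum 64 mm across and 45 mm high, standing flat on the display board (160 g). The point is its centre, 22.5 mm above its underside; z is its axis. Its three neighbours are more than twice as high and leave 8 to 20 mm around it, so a gripper cannot come down to it until they are gone.
- jar_mid (a point): Round jar of dark chutney with a paper label and a flat brass-coloured lid: a straight upright cylinder 54 mm across (shallow waist under the lid, 80 to 84 mm up), 100 mm high, about 260 g. The point is its centre, 50 mm above its underside; z is its axis, up. Grip it high up, so that the gripper's body clears the neighbours.
- bottle_mid (a point): Small round dark-green bottle with a narrow cork: straight body 52 mm across up to 78 mm above its underside, sloping shoulder, neck and cork 26 mm across from 95 mm to the top at 112 mm; about 260 g. The point is its centre, 56 mm above its underside; z is up. Hold it by the upper part of the straight body or by the cork.
- carton_mid (a point): Upright rectangular brown cardboard carton of crackers, closed and firm: 44 mm along its x, 54 mm along its y, 106 mm high, about 150 g. The point is its centre, 53 mm above its underside; x and y run square to its faces, z is up. It starts within 6 degrees of square to the board, its x along the board's x; a half turn does not matter.
- board: Light wooden display board, fixed, 200 mm along x, 230 mm along y, 18 mm thick. Origin at the centre of its underside; x points away from the robot, z up. Flush dark discs, 72 mm across, mark the standing places, in its frame (mm): cheese at 35, 0; jar, bottle and carton at -37, 0; 35, 72; 35, -72, in an arrangement that changes from start to start. Each starts on the centre of its disc.
- tray: Dark square steel tray with white paper liner, fixed, 200 by 200 mm outside, floor 4 mm above the counter, rim 5 mm thick and 14 mm high; left or right of the board, the scale on the other side. Origin at the centre of its underside; x and y along its sides, z up. A thing is on it when upright with its centre within 80 mm of the tray's centre along both x and y.
- pan (a point): Round steel pan, 110 mm across, of a low white counter scale (fixed, 200 by 180 mm, casing 48 mm high), on the other side of the board from the tray. The point is the centre of the pan's flat top face, 62 mm above the counter; z up. The pan does not move under load.
- olives: Bystander, leave alone: round deli tub of olives with a pale flat lid, 106 mm across and 49 mm high, loose, on the counter beyond the board. Origin at the centre of its underside.
- half_cheese: Bystander, leave alone: block of pale cheese with rind on one side, 110 by 75 mm, 61 mm high, loose, on the counter beyond the board. Origin at the centre of its underside.
Not all that is in view belongs to the job. Of the things that look like the part that bears cheese_mid, the middle-sized one is meant.

How it is judged:
On the way, in this order (a step that is already met when the one before it is completed fails the run):
1. jar, bottle and carton all stand upright on the tray, and the cheese is still in its place on the board (x of jar_mid in the frame of tray between -0.08 and 0.08 m and y of jar_mid in the frame of tray between -0.08 and 0.08 m and z of jar_mid in the frame of tray between 0.048 and 0.06 m and angle between each of jar_mid, bottle_mid, carton_mid's own z axis and vertical below 0.12 rad and x of bottle_mid in the frame of tray between -0.08 and 0.08 m and y of bottle_mid in the frame of tray between -0.08 and 0.08 m and z of bottle_mid in the frame of tray between 0.054 and 0.066 m and x of carton_mid in the frame of tray between -0.08 and 0.08 m and y of carton_mid in the frame of tray between -0.08 and 0.08 m and z of carton_mid in the frame of tray between 0.051 and 0.063 m and distance of cheese_mid from where it was at the start of the episode below 0.02 m), for 0.2 s.
2. the cheese lies flat in the middle of the scale's pan while jar, bottle and carton stand on the tray (horizontal distance between cheese_mid and pan below 0.015 m and z of cheese_mid in the frame of pan between 0.0165 and 0.0285 m and angle between each of cheese_mid, jar_mid, bottle_mid, carton_mid's own z axis and vertical below 0.12 rad and x of jar_mid in the frame of tray between -0.08 and 0.08 m and y of jar_mid in the frame of tray between -0.08 and 0.08 m and z of jar_mid in the frame of tray between 0.048 and 0.06 m and x of bottle_mid in the frame of tray between -0.08 and 0.08 m and y of bottle_mid in the frame of tray between -0.08 and 0.08 m and z of bottle_mid in the frame of tray between 0.054 and 0.066 m and x of carton_mid in the frame of tray between -0.08 and 0.08 m and y of carton_mid in the frame of tray between -0.08 and 0.08 m and z of carton_mid in the frame of tray between 0.051 and 0.063 m and linear speed of cheese below 0.02 m/s), for 0.2 s.
At the end, for the whole second after the job is handed in: The cheese lies flat on the scale's pan, its centre within 15 mm of the pan's centre; jar, bottle and carton each stand upright within 15 mm of where they stood at the start, the carton within 15 degrees of square to the board (not turned a quarter round); all at rest (horizontal distance between cheese_mid and pan below 0.015 m and z of cheese_mid in the frame of pan between 0.0165 and 0.0285 m and angle between each of cheese_mid, jar_mid, bottle_mid, carton_mid's own z axis and vertical below 0.12 rad and linear speed of each of cheese, jar, bottle, carton below 0.02 m/s and distance of each of jar_mid, bottle_mid, carton_mid from where it was at the start of the episode below 0.015 m and angle between the x axis of carton_mid and the x axis of board, either way round below 0.26 rad); the robot touches nothing.
It fails at once if the olive tub was disturbed (moved over 20 mm) (distance of olives from where it was at the start of the episode above 0.02 m).
It fails at once if the block of cheese was disturbed (moved over 20 mm) (distance of half_cheese from where it was at the start of the episode above 0.02 m).
It fails at once if the jar, bottle, carton or cheese was knocked over (angle between any of jar_mid, bottle_mid, carton_mid, cheese_mid's own z axis and vertical above 0.7 rad).
It also fails if it takes over 141 s, if anything falls off the work surface, if the arm or the gripper's body presses on something with over 40 N, if the wrist force passes 120 N, or if a joint passes its speed limit or range.

## Working session

There is one attempt and no reset: what is moved stays moved. The work goes in short steps, Python scripts to look and compute and a shell command to move; the robot and the scene stay as the last step left them, time stands still between calls to the robot, and variables do not carry over. Pictures are saved under pics/ and viewed, and the job is handed in when it is done.

```bash
ls; mkdir -p pics; python3 - <<'E'
from station import arm
import cv2,numpy as np
s=arm.get_state()
print({k:np.round(v,3).tolist() for k,v in s.items()})
for n in("scene","top"):
    f=arm.grab_frame(n)
    cv2.imwrite(f"pics/{n}0.png",f["image"][:,:,::-1]); 
    print(n,f["vfov"],f["cx"],f["cy"],f["k1"],f["rvec"],f["tvec"])
E
```

```text
pics
{'t': 0.0, 'q': [1.613, 0.359, 0.011, -0.0, -1.224, -0.288], 'qd': [-0.002, -0.001, -0.0, 0.0, 0.001, -0.0], 'joint_efforts': [-0.002, -58.271, 29.306, 6.997, 0.007, -0.0], 'eef_pos': [0.164, 0.655, 0.404], 'ee_rot': [3.14, -0.0, -0.246], 'force': [0.188, -0.445, -0.347], 'moment': [0.043, 0.004, -0.011], 'width': 0.088}
scene 51.2910724024176 321.3690796844123 233.6482319491526 -0.08662030687355915 [ 2.22549187  1.38855483 -0.38848986] [-0.2432085  -0.37863023  1.1383078 ]
top 44.48895296800837 316.93940251811097 233.34051688434914 -0.12437079268920677 [ 2.09443778 -2.14384829  0.18255106] [0.02561456 0.58043735 1.08797678]
```

View pics/scene0.png

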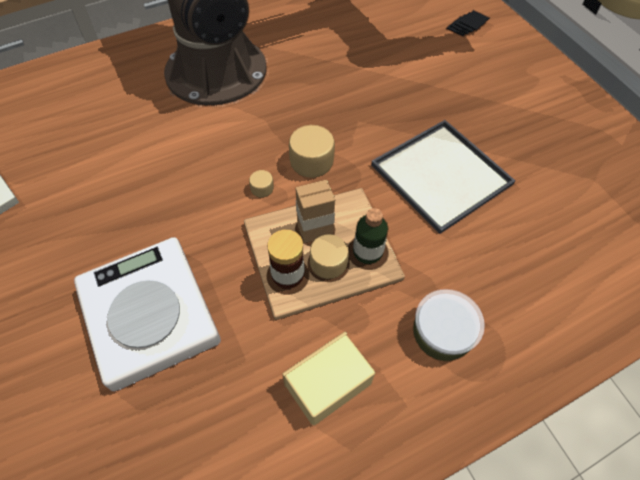

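View pics/top0.png

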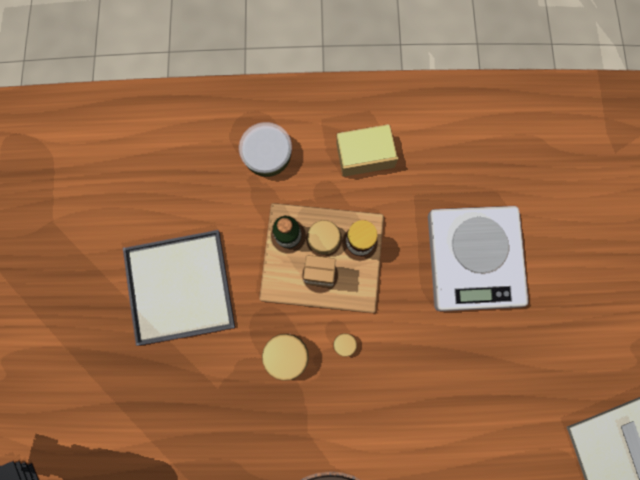

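The tray is on the left (top view 180,288) and the scale on the right (480,245). Three drums could be the cheese: a large one at (286,357), a small one at (345,345), and a mid-sized one at (324,238) on the board between bottle (287,232), jar (362,238) and carton (320,270). The mid-sized one on the board fits the description. I'll measure positions and confirm it in a crop.

```bash
cat > h.py <<'E'
from station import arm
import cv2,numpy as np
def grab(n):
    f=arm.grab_frame(n); H=480
    fl=H/2/np.tan(np.radians(f["vfov"])/2)
    v,u=np.mgrid[0:480,0:640]
    xd=(u-f["cx"])/fl; yd=(v-f["cy"])/fl
    x,y=xd.copy(),yd.copy()
    for _ in range(20):
        s=1+f["k1"]*(x*x+y*y); x,y=xd/s,yd/s
    R=cv2.Rodrigues(np.array(f["rvec"],float))[0]; t=np.array(f["tvec"],float).ravel()
    D=np.stack([x,y,np.ones_like(x)],-1)
    P=(D*f["depth"][...,None]-t)@R
    P[f["depth"]<=0]=np.nan
    f["P"]=P; f["D"]=D@R; f["C"]=-R.T@t; f["fl"]=fl;f["R"]=R;f["t"]=t
    return f
def atz(f,uv,z):
    u,v=np.round(uv).astype(int); d=f["D"][v,u]; return f["C"]+d*(z-f["C"][2])/d[2]
def proj(f,X):
    p=f["R"]@np.array(X,float)+f["t"]; a=p[:2]/p[2]; a=a*(1+f["k1"]*(a@a)); return a*f["fl"]+[f["cx"],f["cy"]]
E
python3 - <<'E'
from h import *
np.set_printoptions(precision=4,suppress=True)
f=grab("top"); np.save("P0.npy",f["P"])
P=f["P"]; z=P[...,2]
print("counter",np.nanmedian(z[400:450,200:500]))
def comp(zlo,zhi,box):
    u0,v0,u1,v1=box
    m=np.zeros(z.shape,bool); m[v0:v1,u0:u1]=True
    m&=(z>zlo)&(z<zhi); return m
for name,box,lo,hi in [("jar",(340,210,390,265),.112,.124),("bottle",(265,205,310,255),.124,.135),("carton",(295,245,345,290),.117,.13),
  ("cheese",(305,218,346,258),.057,.07),("big",(255,330,315,385),.03,.1),("small",(325,325,365,365),.01,.1),
  ("pan",(450,210,512,276),.057,.067),("board",(255,200,390,318),.013,.024),("scale",(425,200,535,315),.043,.052),
  ("olive",(235,120,300,180),.04,.06),("half",(330,120,405,180),.05,.07)]:
    m=comp(lo,hi,box); p=P[m]
    if len(p)<5: print(name,len(p));continue
    c,(w,h),a=cv2.minAreaRect((p[:,:2]*1000).astype(np.float32))
    cc,r=cv2.minEnclosingCircle((p[:,:2]*1000).astype(np.float32))
    print(name,len(p),"z",np.median(p[:,2]).round(4),"mean",p[:,:2].mean(0),"rect",np.round(c,1),np.round([w,h,a],1),"circ",np.round(cc,1),round(r,1))
# colour: tray
im=f["image"]; 
m=(im[...,0]>200)&(im[...,1]>200)&(im[...,2]>180); m[:,:110]=0;m[:,245:]=0;m[:215]=0;m[350:]=0
p=P[m];print("tray",len(p),np.median(p[:,2]),p[:,:2].mean(0),[np.round(q,1) for q in cv2.minAreaRect((p[:,:2]*1000).astype(np.float32))])
c=cv2.resize(im[190:390,230:410],None,fx=4,fy=4,interpolation=cv2.INTER_CUBIC)[:600]
cv2.imwrite("pics/crop0.png",cv2.resize(im[195:390,240:410],None,fx=3,fy=3,interpolation=cv2.INTER_CUBIC)[:,:,::-1])
E
```

```text
counter 0.0007446229323067284
jar 664 z 0.1186 mean [ 0.5651 -0.0708] rect [565.8 -71.2] [51.8 53.2 86.8] circ [565.8 -71.4] 27.2
bottle 155 z 0.1302 mean [0.5835 0.0717] rect [583.7  71.9] [23.8 24.6 89.6] circ [583.5  71.8] 12.8
carton 728 z 0.1245 mean [0.5031 0.0096] rect [503.4   9.6] [53.9 44.2 82.2] circ [503.9   9.6] 33.4
cheese 807 z 0.0635 mean [0.5739 0.0003] rect [574.1   0.4] [62.  60.8 69.8] circ [574.9   0.6] 31.8
big 1718 z 0.0625 mean [0.3463 0.0769] rect [346.2  78.3] [84.7 88.5 89.8] circ [346.2  77.2] 44.5
small 424 z 0.032 mean [ 0.3668 -0.0353] rect [367.2 -35.2] [42.6 42.1 88. ] circ [366.7 -35.6] 22.5
pan 2380 z 0.0629 mean [ 0.5501 -0.3028] rect [ 550.9 -304. ] [109.  107.1  88.3] circ [ 550.1 -303.2] 56.1
board 7831 z 0.0187 mean [0.5273 0.006 ] rect [540.2   4.7] [230.7 200.6  82.6] circ [541.6   3.2] 149.7
scale 5709 z 0.0487 mean [ 0.5192 -0.3004] rect [ 528.  -303.2] [200.5 179.2   1.2] circ [ 527.  -303.4] 130.0
olive 2093 z 0.0498 mean [0.7615 0.1129] rect [761.9 113.1] [106.3 106.3  75.3] circ [762.5 113.5] 54.8
half 2078 z 0.0608 mean [ 0.753  -0.0899] rect [754.9 -90.5] [ 78.6 111.9   8.4] circ [753.3 -90.4] 65.8
tray 6968 nan [nan nan] [array([487.3, 296. ]), array([173.7, 173.1]), np.float64(9.9)]
```

View pics/crop0.png

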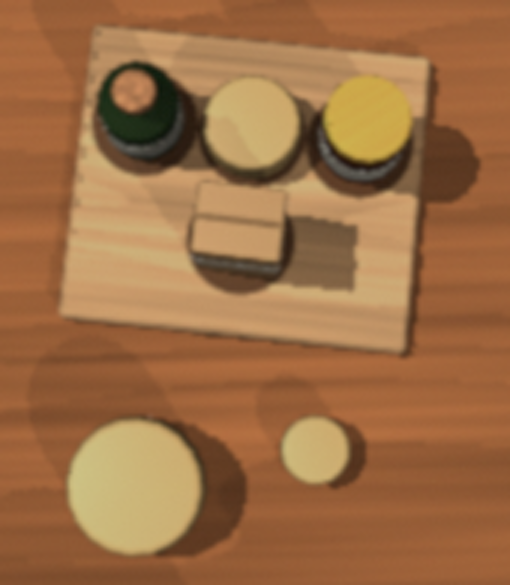

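The crop settles it: the drum ringed by the bottle, carton and jar is middle-sized (about 63 mm across, against 88 and 44 mm for the other two), so it's the target. Disc positions computed from the board fit agree with the measured objects to within about 1 mm. The bottle comes first, gripped with the jaws along the board's x.

```bash
python3 -m handwheel '[[2.1,-2.9,0,-0.146],[2.1,-2.9,0,-0.146],[2.1,-2.9,0,-0.146],[2.1,-2.9,0,-0.146],[2.1,-2.9,0,-0.146],[2.1,-2.9,0,-0.146],[2.1,-2.9,0,-0.146],[2.1,-2.9,0,-0.146],[2.1,-2.9,0,-0.146],[2.1,-2.9,0,-0.147],[2.1,-2.9,0,0],[2.1,-2.9,0,0],[2.1,-2.9,0,0],[2.1,-2.9,0,0],[2.1,-2.9,0,0],[2.1,-2.9,0,0],[2.1,-2.9,0,0],[2.1,-2.9,0,0],[2.1,-2.9,0,0],[2.1,-2.9,0,0]]' 0 20
python3 -m handwheel '[[0,0,0,0],[0,0,0,0],[0,0,0,0]]'
```

```text
t: 2.15
eef_pos: [0.5848, 0.0733, 0.4045]
ee_rot: [3.141, -0.0, -1.707]
force: [1.0, 0.9, 0.1]
width: 0.0877
t: 2.45
eef_pos: [0.5839, 0.075, 0.4045]
ee_rot: [3.141, -0.0, -1.707]
force: [-0.1, 0.2, -0.7]
width: 0.0876
```

```bash
python3 -m handwheel '[[0,-0.3,-2,0],[0,0,-2,0],[0,0,-2,0],[0,0,-2,0],[0,0,-2,0],[0,0,-1.5,0],[0,0,-1,0],[0,0,0,0],[0,0,0,0]]'
python3 - <<'E'
from h import *
f=grab("scene");cv2.imwrite("pics/s1.png",cv2.resize(f["image"][150:330,220:460],(800,600))[:,:,::-1])
E
```

```text
t: 3.35
eef_pos: [0.5843, 0.0722, 0.2803]
ee_rot: [-3.141, 0.0, -1.706]
force: [-0.7, 0.0, 0.4]
width: 0.0875
```

View pics/s1.png

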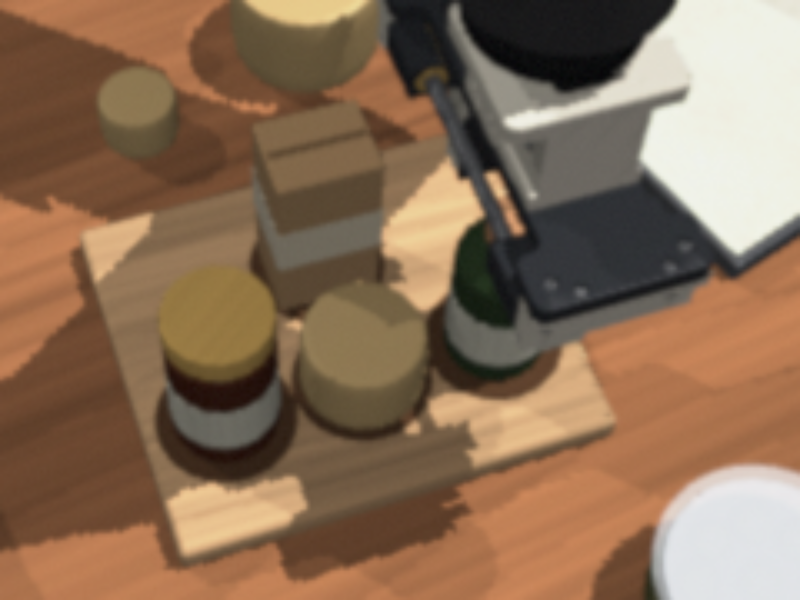

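In the enlarged view the fingers straddle the bottle (around 490,300) and nothing else is touched. Next: go down, grip, lift.

```bash
python3 -m handwheel '[[0,0,-1,0],[0,0,-1,0],[0,0,-1,0],[0,0,-0.3,0],[0,0,0,0],[0,0,0,0]]' 0 25
python3 -m handwheel '[[0,0,0,0],[0,0,0,0],[0,0,0,0],[0,0,0,0],[0,0,0,0],[0,0,0,0],[0,0,0,0],[0,0,0,0]]' 1 25
```

```text
t: 4.0
eef_pos: [0.5844, 0.0717, 0.2466]
ee_rot: [-3.142, -0.0, -1.707]
force: [0.5, -0.4, 0.6]
width: 0.0875
t: 4.8
eef_pos: [0.5844, 0.0717, 0.2468]
ee_rot: [-3.141, 0.0, -1.707]
force: [0.1, -0.6, 1.1]
width: 0.0514
```

```bash
python3 -m handwheel '[[0,0,0.5,0],[0,0,1.5,0],[0,0,2,0],[0,0,2,0],[0,0,2,0],[0,0,2,0],[0,0,2,0],[0,0,1.5,0],[0,0,0.5,0],[0,0,0,0]]'
python3 -m handwheel '[[-0.2,0.9,0,0],[-0.6,2,0,0],[-0.9,3,0,0],[-0.9,3,0,0],[-0.9,3,0,0],[-0.9,3,0,0],[-0.9,3,0,0],[-0.9,3,0,0],[-0.9,3,0,0],[-0.9,2.5,0,0],[-0.6,1.5,0,0],[-0.2,1,0,0],[0,0,0,0],[0,0,0,0]]'
```

```text
t: 5.8
eef_pos: [0.5841, 0.0716, 0.387]
ee_rot: [-3.141, 0.001, -1.707]
force: [-0.2, 0.2, -2.5]
width: 0.0513
t: 7.2
eef_pos: [0.4963, 0.3603, 0.3862]
ee_rot: [3.141, -0.001, -1.707]
force: [0.8, 0.3, -2.7]
width: 0.0513
```

```bash
python3 -m handwheel '[[0,0,-1,0],[0,0,-2,0],[0,0,-2,0],[0,0,-2,0],[0,0,-2,0],[0,0,-2,0],[0,0,-2,0],[0,0,-1,0],[0,0,-0.5,0],[0,0,-0.5,0],[0,0,-0.1,0],[0,0,0,0],[0,0,0,0]]'
python3 -m handwheel '[[0,0,-0.1,0],[0,0,0,0],[0,0,0,0]]'

```

```text
t: 8.5
eef_pos: [0.4964, 0.3609, 0.2364]
ee_rot: [-3.141, 0.001, -1.707]
force: [-0.3, -0.4, -2.7]
width: 0.0512
t: 8.8
eef_pos: [0.4962, 0.3607, 0.2348]
ee_rot: [-3.142, 0.0, -1.707]
force: [-0.4, 0.6, -2.7]
width: 0.0512
```

```bash
python3 -m handwheel '[[0,0,-0.1,0],[0,0,-0.05,0],[0,0,0,0],[0,0,0,0]]'

```

```text
t: 9.2
eef_pos: [0.4963, 0.3607, 0.2331]
ee_rot: [3.142, -0.0, -1.707]
force: [0.1, -0.3, -2.6]
width: 0.0511
```

```bash
python3 -m handwheel '[[0,0,-0.05,0],[0,0,0,0],[0,0,-0.05,0],[0,0,0,0],[0,0,0,0]]'

```

```text
t: 9.7
eef_pos: [0.4963, 0.3608, 0.2328]
ee_rot: [-3.141, 0.0, -1.707]
force: [-2.0, -0.7, 5.1]
width: 0.0515
```

Contact felt (+5 N). Release, rise and look.

```bash
python3 -m handwheel '[[0,0,0,0],[0,0,0,0],[0,0,0,0],[0,0,0,0],[0,0,0,0],[0,0,0,0]]' 0
python3 -m handwheel '[[0,0,1,0],[0,0,2,0],[0,0,2,0],[0,0,2,0],[0,0,2,0],[0,0,2,0],[0,0,2,0],[0,0,2,0],[0,0,0.5,0],[0,0,0,0]]'
python3 - <<'E'
from h import *
f=grab("scene");cv2.imwrite("pics/s2.png",f["image"][:,:,::-1])
E
```

```text
t: 10.3
eef_pos: [0.4963, 0.3607, 0.2321]
ee_rot: [3.142, -0.0, -1.707]
force: [0.1, -0.5, -0.2]
width: 0.0872
t: 11.3
eef_pos: [0.4962, 0.3607, 0.3885]
ee_rot: [-3.14, 0.002, -1.707]
force: [-0.2, -0.0, 0.3]
width: 0.0879
```

View pics/s2.png

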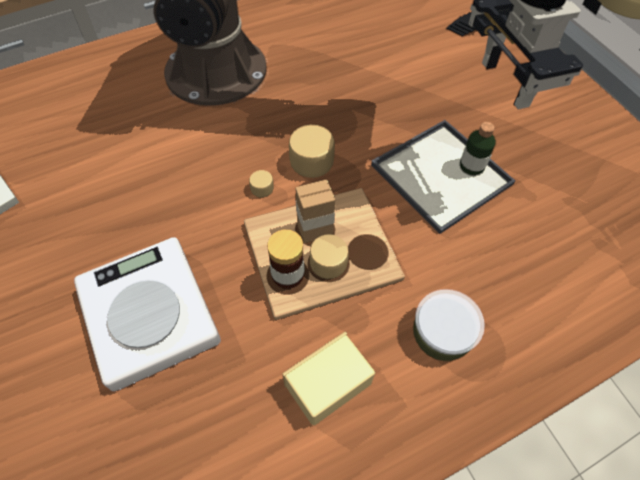

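The bottle stands upright on the tray (around 478,152) and the rest is unchanged. Jar next.

```bash
python3 -m handwheel '[[0.2,-1.2,0,0],[0.4,-2.5,0,0],[0.5,-3,0,0],[0.5,-3,0,0],[0.5,-3,0,0],[0.5,-3,0,0],[0.5,-3,0,0],[0.5,-3,0,0],[0.5,-3,0,0],[0.5,-3,0,0],[0.5,-3,0,0],[0.5,-3,0,0],[0.5,-3,0,0],[0.5,-3,0,0],[0.4,-2,0,0],[0.3,-1.5,0,0],[0.15,-1,0,0],[0,0,0,0],[0,0,0,0]]' 0
python3 -m handwheel '[[0,0,0,0],[0,0,-1,0],[0,0,-2,0],[0,0,-2,0],[0,0,-1,0],[0,0,0,0],[0,0,0,0]]' 0
```

```text
t: 13.25
eef_pos: [0.5707, -0.0811, 0.3869]
ee_rot: [3.141, 0.0, -1.707]
force: [-0.7, 0.4, -0.0]
width: 0.0877
t: 13.95
eef_pos: [0.5711, -0.0811, 0.3275]
ee_rot: [-3.141, -0.0, -1.706]
force: [0.3, 0.8, 1.2]
width: 0.0872
```

```bash
python3 -m handwheel '[[-0.3,0.5,0,0],[-0.25,0.5,0,0],[0,0,-1,0],[0,0,-2,0],[0,0,-1,0],[0,0,0,0],[0,0,0,0]]' 0
python3 - <<'E'
from h import *
f=grab("scene");cv2.imwrite("pics/s3.png",cv2.resize(f["image"][150:330,220:460],(800,600))[:,:,::-1])
E
```

```text
t: 14.65
eef_pos: [0.5654, -0.0713, 0.2872]
ee_rot: [3.141, -0.0, -1.707]
force: [0.5, -0.9, -0.4]
width: 0.0878
```

View pics/s3.png

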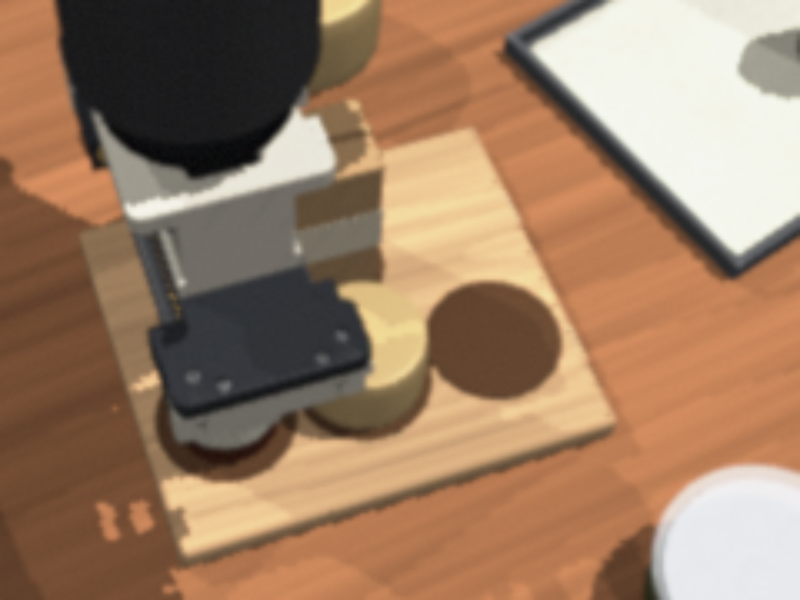

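The hand is over the jar (its base shows around 230,440 in the crop), clear of the carton and cheese. Going down to grip at TCP z 0.257.

```bash
python3 -m handwheel '[[0,0,-1,0],[0,0,-1,0],[0,0,-1,0],[0,0,0,0],[0,0,0,0]]' 0 25
python3 -m handwheel '[[0,0,0,0],[0,0,0,0],[0,0,0,0],[0,0,0,0],[0,0,0,0],[0,0,0,0],[0,0,0,0],[0,0,0,0]]' 1 25
```

```text
t: 15.2
eef_pos: [0.5652, -0.0714, 0.2567]
ee_rot: [3.141, -0.0, -1.707]
force: [0.0, 0.2, 0.1]
width: 0.0877
t: 16.0
eef_pos: [0.5655, -0.0713, 0.2574]
ee_rot: [-3.141, 0.0, -1.707]
force: [0.9, -1.0, 1.6]
width: 0.0535
```

```bash
python3 -m handwheel '[[0,0,0.5,0],[0,0,1.5,0],[0,0,2,0],[0,0,2,0],[0,0,2,0],[0,0,2,0],[0,0,2,0],[0,0,1.5,0],[0,0,0.5,0],[0,0,0,0]]'
```

```text
t: 17.0
eef_pos: [0.565, -0.0713, 0.3974]
ee_rot: [-3.141, 0.0, -1.707]
force: [-1.0, -0.4, -3.5]
width: 0.0538
```

```bash
python3 -m handwheel '[[-0.3,1,0,0],[-0.6,2,0,0],[-0.8,3,0,0],[-0.8,3,0,0],[-0.8,3,0,0],[-0.8,3,0,0],[-0.8,3,0,0],[-0.8,3,0,0],[-0.8,3,0,0],[-0.8,3,0,0],[-0.8,2,0,0],[-0.5,1.3,0,0],[0,0,0,0],[0,0,0,0]]'
python3 -m handwheel '[[0,0,-1,0],[0,0,-2,0],[0,0,-2,0],[0,0,-2,0],[0,0,-2,0],[0,0,-2,0],[0,0,-2,0],[0,0,-1,0],[0,0,-0.5,0],[0,0,-0.5,0],[0,0,-0.2,0],[0,0,0,0],[0,0,0,0]]'

```

```text
t: 18.4
eef_pos: [0.479, 0.2316, 0.3966]
ee_rot: [3.141, -0.001, -1.706]
force: [-0.0, 0.1, -2.9]
width: 0.0536
t: 19.7
eef_pos: [0.4794, 0.2318, 0.2457]
ee_rot: [-3.141, 0.001, -1.707]
force: [0.1, -0.8, -2.7]
width: 0.0537
```

```bash
python3 -m handwheel '[[0,0,-0.1,0],[0,0,-0.05,0],[0,0,-0.05,0],[0,0,-0.05,0],[0,0,0,0],[0,0,0,0]]'

```

```text
t: 20.3
eef_pos: [0.4793, 0.2318, 0.2433]
ee_rot: [-3.141, 0.0, -1.706]
force: [-2.2, -0.6, 4.9]
width: 0.0537
```

```bash
python3 -m handwheel '[[0,0,0,0],[0,0,0,0],[0,0,0,0],[0,0,0,0],[0,0,0,0],[0,0,0,0]]' 0
python3 -m handwheel '[[0,0,1,0],[0,0,2,0],[0,0,2,0],[0,0,2,0],[0,0,2,0],[0,0,2,0],[0,0,2,0],[0,0,1,0],[0,0,0.5,0],[0,0,0,0]]'
python3 -m handwheel '[[0.2,-1.2,0,0],[0.2,-2.5,0,0],[0.3,-3,0,0],[0.3,-3,0,0],[0.3,-3,0,0],[0.3,-3,0,0],[0.3,-3,0,0],[0.3,-2,0,0],[0.2,-1.5,0,0],[0,0,0,0],[0,0,0,0]]'
python3 - <<'E'
from h import *
f=grab("scene");cv2.imwrite("pics/s4.png",f["image"][:,:,::-1])
E
```

```text
t: 20.9
eef_pos: [0.4793, 0.2317, 0.2426]
ee_rot: [3.142, -0.0, -1.707]
force: [0.2, 0.4, -0.1]
width: 0.0869
t: 21.9
eef_pos: [0.4792, 0.2317, 0.388]
ee_rot: [-3.141, 0.001, -1.707]
force: [-0.6, -0.4, -0.4]
width: 0.0878
t: 23.0
eef_pos: [0.503, 0.0091, 0.3869]
ee_rot: [3.14, -0.001, -1.708]
force: [0.4, 0.6, -0.8]
width: 0.0876
```

View pics/s4.png

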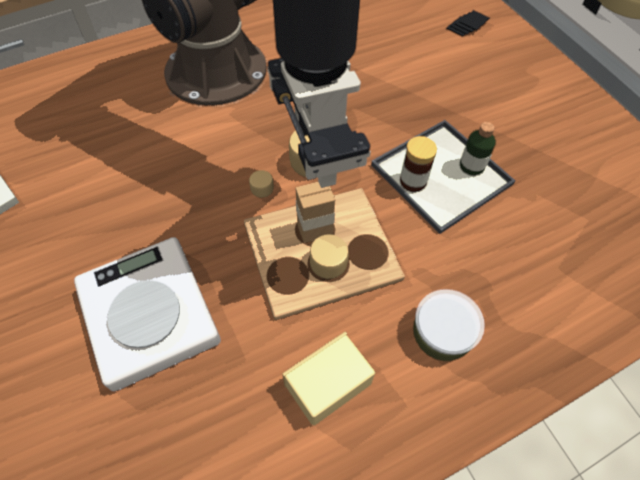

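The jar (420,165) and bottle (478,150) stand upright on the tray, with a gap between them for the carton. The hand is over the carton, so I'm going down.

```bash
python3 -m handwheel '[[0,0,-1,0],[0,0,-2,0],[0,0,-2,0],[0,0,-2,0],[0,0,-2,0],[0,0,-2,0],[0,0,-1,0],[0,0,-1,0],[0,0,-0.5,0],[0,0,0,0],[0,0,0,0]]' 0 20
python3 -m handwheel '[[0,0,0,0],[0,0,0,0],[0,0,0,0],[0,0,0,0],[0,0,0,0],[0,0,0,0],[0,0,0,0],[0,0,0,0]]' 1 20
```

```text
t: 24.15
eef_pos: [0.5035, 0.0098, 0.2531]
ee_rot: [-3.141, 0.0, -1.707]
force: [-0.5, -1.0, -0.6]
width: 0.0874
t: 24.95
eef_pos: [0.5034, 0.0097, 0.2527]
ee_rot: [-3.141, 0.0, -1.707]
force: [0.7, 0.0, 0.8]
width: 0.0437
```

```bash
python3 -m handwheel '[[0,0,0.5,0],[0,0,1.5,0],[0,0,2,0],[0,0,2,0],[0,0,2,0],[0,0,2,0],[0,0,2,0],[0,0,1.5,0],[0,0,0.5,0],[0,0,0,0]]'
```

```text
t: 25.95
eef_pos: [0.5031, 0.0097, 0.3931]
ee_rot: [-3.141, 0.001, -1.707]
force: [0.1, -0.1, -1.8]
width: 0.0436
```

```bash
python3 -m handwheel '[[-0.1,1,0,0],[-0.1,2,0,0],[-0.2,3,0,0],[-0.2,3,0,0],[-0.2,3,0,0],[-0.2,3,0,0],[-0.2,3,0,0],[-0.2,3,0,0],[-0.1,3,0,0],[0,2.5,0,0],[0,1.5,0,0],[0,0.6,0,0],[0,0,0,0],[0,0,0,0]]'
python3 -m handwheel '[[0,0,-1,0],[0,0,-2,0],[0,0,-2,0],[0,0,0,0],[0,0,0,0]]'
python3 - <<'E'
from h import *
f=grab("scene");cv2.imwrite("pics/s5.png",cv2.resize(f["image"][70:250,340:580],(800,600))[:,:,::-1])
E
```

```text
t: 27.35
eef_pos: [0.4881, 0.295, 0.3923]
ee_rot: [3.141, -0.001, -1.707]
force: [0.9, -0.4, -1.5]
width: 0.0436
t: 27.85
eef_pos: [0.4885, 0.2951, 0.3427]
ee_rot: [3.141, -0.001, -1.707]
force: [0.1, 0.6, 0.1]
width: 0.0436
```

View pics/s5.png

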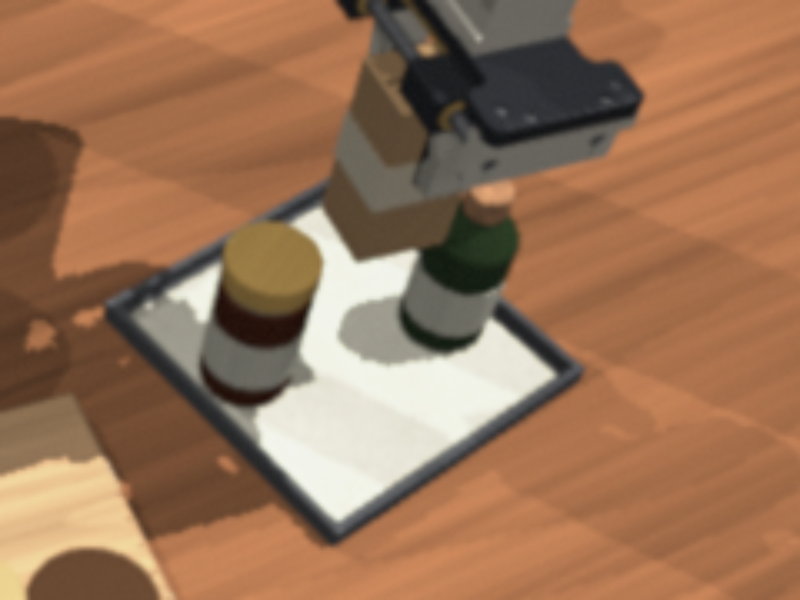

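The carton hangs straight, midway between jar and bottle. Lowering it.

```bash
python3 -m handwheel '[[0,0.1,-1,0],[0,0,-2,0],[0,0,-2,0],[0,0,-2,0],[0,0,-1.5,0],[0,0,-1,0],[0,0,-0.5,0],[0,0,-0.2,0],[0,0,0,0],[0,0,0,0]]'
python3 -m handwheel '[[0,0,-0.05,0],[0,0,-0.05,0],[0,0,0,0],[0,0,0,0]]'
```

```text
t: 28.9
eef_pos: [0.4885, 0.2969, 0.2414]
ee_rot: [-3.141, 0.001, -1.707]
force: [0.7, 0.1, -1.5]
width: 0.044
t: 29.3
eef_pos: [0.4883, 0.2967, 0.2397]
ee_rot: [-3.142, 0.0, -1.707]
force: [0.1, 0.1, -1.1]
width: 0.0435
```

```bash
python3 -m handwheel '[[0,0,-0.05,0],[0,0,-0.05,0],[0,0,-0.03,0],[0,0,0,0],[0,0,0,0]]'
```

```text
t: 29.8
eef_pos: [0.4882, 0.2967, 0.2387]
ee_rot: [-3.141, 0.0, -1.707]
force: [-2.2, -1.3, 5.6]
width: 0.0441
```

```bash
python3 -m handwheel '[[0,0,0,0],[0,0,0,0],[0,0,0,0],[0,0,0,0],[0,0,0,0],[0,0,0,0]]' 0
python3 -m handwheel '[[0,0,1,0],[0,0,2,0],[0,0,2,0],[0,0,2,0],[0,0,2,0],[0,0,2,0],[0,0,2,0],[0,0,1,0],[0,0,0.5,0],[0,0,0,0]]'
python3 -m handwheel '[[0.2,-1,0,0],[0.5,-2,0,0],[0.8,-3,0,0],[0.8,-3,0,0],[0.9,-3,0,0],[0.9,-3,0,0],[0.9,-3,0,0],[0.9,-3,0,0],[0.9,-3,0,0],[0.9,-3,0,0],[0.6,-1.6,0,0],[0.4,-1,0,0],[0,0,0,0],[0,0,0,0]]'
python3 - <<'E'
from h import *
f=grab("scene");cv2.imwrite("pics/s6.png",f["image"][:,:,::-1])
f=grab("top");cv2.imwrite("pics/t6.png",f["image"][:,:,::-1])
P=f["P"];z=P[...,2]
m=np.zeros(z.shape,bool);m[215:350,110:245]=1
for n,lo,hi in(("bottle",.112,.13),("jarcarton",.095,.112)):
    k,l,s,c=cv2.connectedComponentsWithStats((m&(z>lo)&(z<hi)).astype(np.uint8))
    for i in range(1,k):
        if s[i,4]>40: 
            p=P[l==i]; print(n,s[i,4],np.median(p[:,2]),[np.round(q,1) for q in cv2.minAreaRect((p[:,:2]*1000).astype(np.float32))])
E
```

```text
t: 30.4
eef_pos: [0.4883, 0.2967, 0.2383]
ee_rot: [3.142, -0.0, -1.707]
force: [0.4, -0.5, 0.2]
width: 0.0852
t: 31.4
eef_pos: [0.4882, 0.2967, 0.3837]
ee_rot: [-3.141, 0.001, -1.707]
force: [-0.7, 0.2, -0.4]
width: 0.0876
t: 32.8
eef_pos: [0.5751, 0.0007, 0.3828]
ee_rot: [3.141, -0.0, -1.707]
force: [0.3, 0.0, -0.4]
width: 0.0876
```

View pics/s6.png

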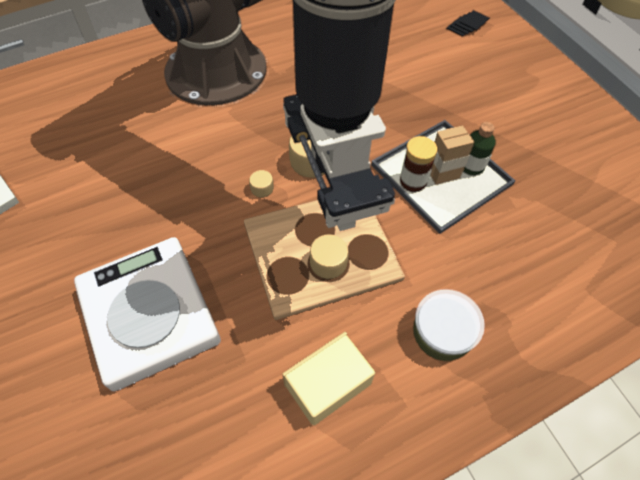

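View pics/t6.png

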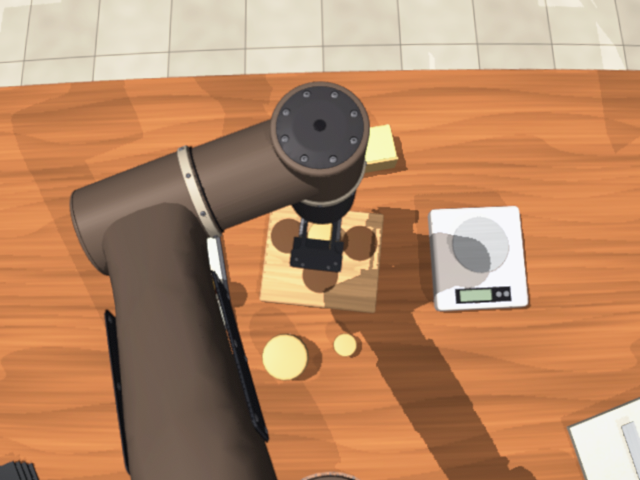

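The top view of the tray is blocked by the arm, so I'm checking the three against the tray frame with the scene camera's depth and my tray fit.

```bash
python3 - <<'E'
from h import *
f=grab("scene");P=f["P"];z=P[...,2]
a=np.radians(9.9);c=np.array([.4873,.296]);R=np.array([[np.cos(a),-np.sin(a)],[np.sin(a),np.cos(a)]])
im=f["image"].copy()
for s in((-1,-1),(1,-1),(1,1),(-1,1)):
    q=R@(np.array(s)*.1)+c; print(s,proj(f,[*q,.014]).round(1)); cv2.circle(im,tuple(int(x) for x in proj(f,[*q,.014])),2,(255,0,0),-1)
cv2.imwrite("pics/s7.png",cv2.resize(im[100:250,350:550],(800,600))[:,:,::-1])
m=np.zeros(z.shape,bool);m[110:235,370:520]=1
for n,lo,hi in(("bottle",.113,.13),("jarcarton",.098,.112)):
    k,l,s,_=cv2.connectedComponentsWithStats((m&(z>lo)&(z<hi)).astype(np.uint8))
    for i in range(1,k):
        if s[i,4]>40:
            p=P[l==i]; r=cv2.minAreaRect((p[:,:2]*1000).astype(np.float32)); print(n,s[i,4],p[:,2].max(),[np.round(q,1) for q in r],"trayfr",(R.T@(np.array(r[0])/1000-c)).round(3))
E
```

```text
(-1, -1) [371.6 160. ]
(1, -1) [442.2 229.4]
(1, 1) [515.8 179.3]
(-1, 1) [444.6 118.6]
bottle 106 0.11819791627591254 [array([498.8, 357.3]), array([23.8, 23.2]), np.float64(3.0)] trayfr [0.022 0.058]
jarcarton 669 0.11193853104213772 [array([490., 294.]), array([55.1, 46.3]), np.float64(81.6)] trayfr [ 0.002 -0.002]
jarcarton 76 0.11185518484731796 [array([503.6, 352.7]), array([24.7, 11.3]), np.float64(45.8)] trayfr [0.026 0.053]
jarcarton 575 0.10727246452225495 [array([482.2, 227.8]), array([53.4, 52.7]), np.float64(57.3)] trayfr [-0.017 -0.066]
```

View pics/s7.png

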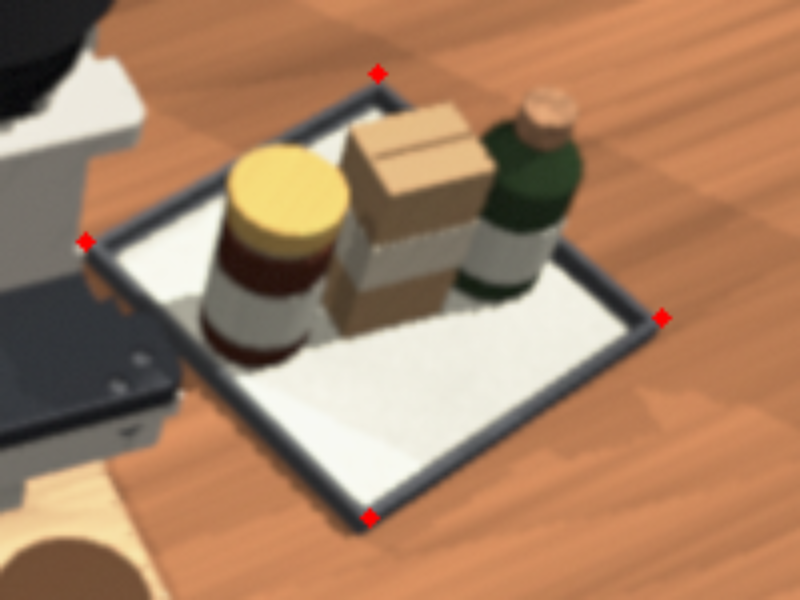

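All three are well inside the tray zone: roughly (0.022, 0.058), (0.002, -0.002) and (-0.017, -0.066) m in its frame. The predicted rim corners sit a few pixels outside the visible ones, which the margins cover. Now the cheese.

```bash
python3 -m handwheel '[[0,0,-1,0],[0,0,-2,0],[0,0,-2,0],[0,0,-2,0],[0,0,-2,0],[0,0,-2,0],[0,0,-1,0],[0,0,0,0],[0,0,0,0]]' 0 20
python3 - <<'E'
from h import *
f=grab("scene");cv2.imwrite("pics/s8.png",cv2.resize(f["image"][150:330,220:460],(800,600))[:,:,::-1])
E
```

```text
t: 33.85
eef_pos: [0.5755, 0.0009, 0.2637]
ee_rot: [-3.141, -0.0, -1.706]
force: [0.8, 0.9, 0.2]
width: 0.0874
```

View pics/s8.png

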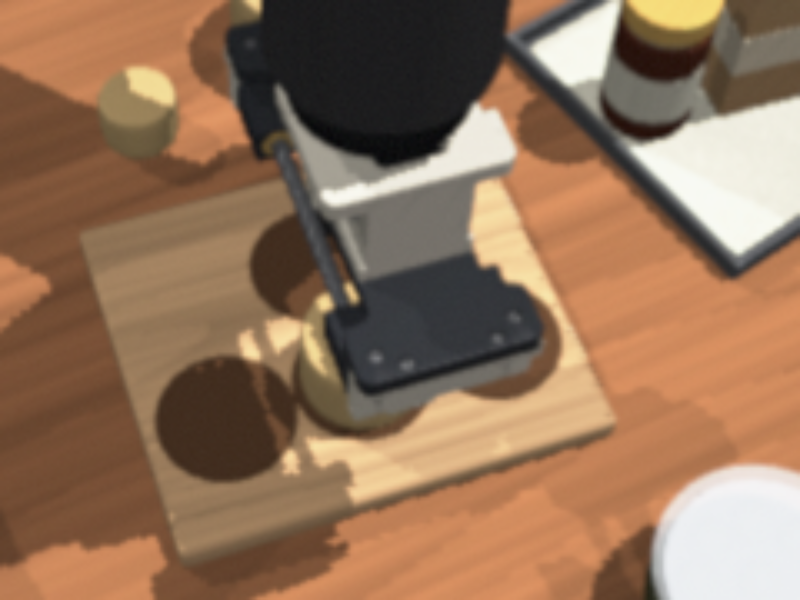

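```bash
python3 -m handwheel '[[0,0,-1,0],[0,0,-1,0],[0,0,-1,0],[0,0,-1,0],[0,0,-1,0],[0,0,-1,0],[0,0,-0.2,0],[0,0,0,0],[0,0,0,0]]' 0 20
python3 -m handwheel '[[0,0,0,0],[0,0,0,0],[0,0,0,0],[0,0,0,0],[0,0,0,0],[0,0,0,0],[0,0,0,0],[0,0,0,0]]' 1 20
```

```text
t: 34.8
eef_pos: [0.5755, 0.0007, 0.2016]
ee_rot: [-3.141, 0.0, -1.707]
force: [0.6, -0.4, 0.3]
width: 0.0873
t: 35.6
eef_pos: [0.5754, 0.0007, 0.2016]
ee_rot: [-3.141, 0.0, -1.707]
force: [-0.9, -0.8, 4.8]
width: 0.0631
```

```bash
python3 -m handwheel '[[0,0,0.5,0],[0,0,1.5,0],[0,0,2,0],[0,0,2,0],[0,0,2,0],[0,0,2,0],[0,0,1.5,0],[0,0,0.5,0],[0,0,0,0]]'
```

```text
t: 36.5
eef_pos: [0.5752, 0.0007, 0.3217]
ee_rot: [-3.141, 0.001, -1.707]
force: [-0.7, 0.7, -2.6]
width: 0.0631
```

```bash
python3 -m handwheel '[[-0.2,-1,0,0],[-0.2,-2,0,0],[-0.2,-3,0,0],[-0.3,-3,0,0],[-0.3,-3,0,0],[-0.2,-3,0,0],[-0.2,-3,0,0],[-0.2,-3,0,0],[-0.2,-3,0,0],[-0.2,-3,0,0],[-0.2,-2.2,0,0],[-0.1,-1.2,0,0],[0,0,0,0],[0,0,0,0]]'
python3 -m handwheel '[[0,0,-1,0],[0,0,-2,0],[0,0,-1,0],[0,0,-0.5,0],[0,0,0,0],[0,0,0,0]]'
python3 - <<'E'
from h import *
f=grab("scene");cv2.imwrite("pics/s9.png",cv2.resize(f["image"][220:400,50:290],(800,600))[:,:,::-1])
E
```

```text
t: 37.9
eef_pos: [0.5499, -0.3032, 0.3205]
ee_rot: [3.14, 0.0, -1.708]
force: [0.5, 1.2, -2.1]
width: 0.0628
t: 38.5
eef_pos: [0.5506, -0.3032, 0.2768]
ee_rot: [-3.141, -0.0, -1.706]
force: [0.2, -0.4, -1.4]
width: 0.0631
```

View pics/s9.png

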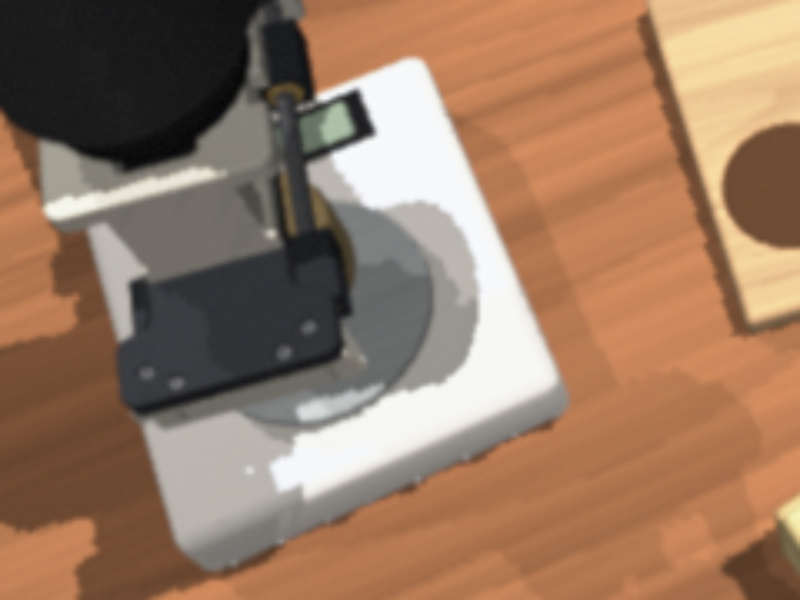

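The cheese is held above the pan, and the hand is clear of the casing. Lowering by feel (contact expected around z 0.2456).

```bash
python3 -m handwheel '[[0,0,-1,0],[0,0,-1,0],[0,0,-0.5,0],[0,0,-0.3,0],[0,0,-0.1,0],[0,0,0,0],[0,0,0,0]]'
python3 -m handwheel '[[0,0,-0.1,0],[0,0,-0.05,0],[0,0,0,0],[0,0,0,0]]'
```

```text
t: 39.25
eef_pos: [0.5504, -0.3034, 0.2476]
ee_rot: [-3.141, -0.0, -1.707]
force: [-1.2, -0.7, -0.6]
width: 0.0632
t: 39.65
eef_pos: [0.5503, -0.3033, 0.2459]
ee_rot: [-3.141, -0.0, -1.707]
force: [0.1, -0.4, -2.1]
width: 0.0632
```

```bash
python3 -m handwheel '[[0,0,-0.05,0],[0,0,-0.05,0],[0,0,0,0],[0,0,0,0]]'
```

```text
t: 40.05
eef_pos: [0.5503, -0.3033, 0.2456]
ee_rot: [-3.141, -0.0, -1.707]
force: [-2.0, 2.8, 5.6]
width: 0.063
```

```bash
python3 -m handwheel '[[0,0,0,0],[0,0,0,0],[0,0,0,0],[0,0,0,0],[0,0,0,0],[0,0,0,0]]' 0
python3 -m handwheel '[[0,0,1,0],[0,0,2,0],[0,0,2,0],[0,0,2,0],[0,0,2,0],[0,0,2,0],[0,0,2,0],[0,0,1,0],[0,0,0,0],[0,0,0,0]]'
python3 -m handwheel '[[0,3,0,0],[0,3,0,0],[0,3,0,0],[0,3,0,0],[0,3,0,0],[0,3,0,0],[0,3,0,0],[0,3,0,0],[0,3,0,0],[0,2,0,0],[0,0,0,0]]'
python3 - <<'E'
from h import *
f=grab("top");P=f["P"];z=P[...,2];cv2.imwrite("pics/t10.png",f["image"][:,:,::-1])
m=np.zeros(z.shape,bool);m[205:310,435:530]=1;m&=(z>.1)&(z<.115);p=P[m]
print(len(p),np.median(p[:,2]),p[:,2].std(),cv2.minAreaRect((p[:,:2]*1000).astype(np.float32)))
E
```

```text
t: 40.65
eef_pos: [0.5503, -0.3033, 0.2448]
ee_rot: [3.142, 0.0, -1.707]
force: [0.6, -0.4, 0.2]
width: 0.0874
t: 41.65
eef_pos: [0.55, -0.3032, 0.3844]
ee_rot: [3.141, 0.0, -1.707]
force: [-0.6, -0.1, -0.3]
width: 0.0876
t: 42.75
eef_pos: [0.55, -0.0114, 0.3836]
ee_rot: [3.14, -0.0, -1.704]
force: [-0.3, 0.0, -0.1]
width: 0.0874
873 0.1075799012977167 0.0022839911973506206 ((548.4361572265625, -303.3018798828125), (60.43597412109375, 61.960906982421875), 84.61761474609375)
```

View pics/t10.png

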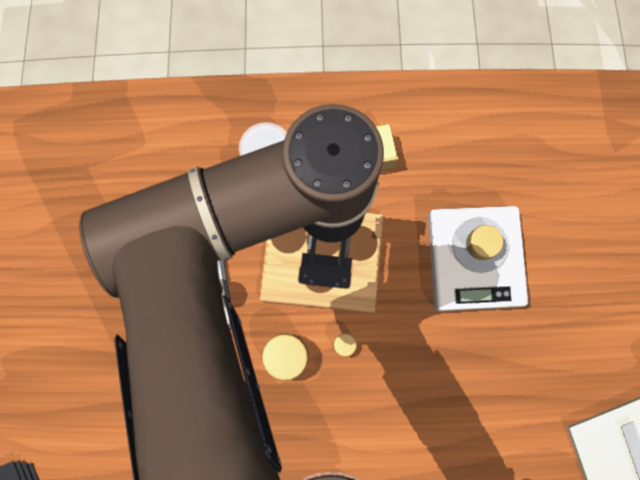

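The cheese lies flat on the pan: centre (548, -303) mm against the pan's (550, -303), top at 0.1076 m. The carton goes back first.

```bash
python3 -m handwheel '[[-0.2,1,0,0],[-0.4,2,0,0],[-0.6,3,0,0],[-0.6,3,0,0],[-0.6,3,0,0],[-0.6,3,0,0],[-0.6,3,0,0],[-0.6,3,0,0],[-0.6,3,0,0],[-0.6,3,0,0],[-0.4,2,0,0],[-0.3,1.4,0,0],[0,0.4,0,0],[0,0,0,0],[0,0,0,0]]' 0
python3 -m handwheel '[[0,0,0,0],[0,0,-1,0],[0,0,-2,0],[0,0,-1,0],[0,0,0,0],[0,0,0,0]]' 0
python3 - <<'E'
from h import *
f=grab("scene");P=f["P"];z=P[...,2]
cv2.imwrite("pics/s11.png",cv2.resize(f["image"][70:250,340:580],(800,600))[:,:,::-1])
E
```

```text
t: 44.3
eef_pos: [0.4894, 0.2939, 0.3847]
ee_rot: [3.141, -0.0, -1.708]
force: [0.5, 0.6, -0.0]
width: 0.0874
t: 44.9
eef_pos: [0.4894, 0.2946, 0.3449]
ee_rot: [-3.142, -0.001, -1.707]
force: [0.2, -0.6, -0.1]
width: 0.0878
```

View pics/s11.png

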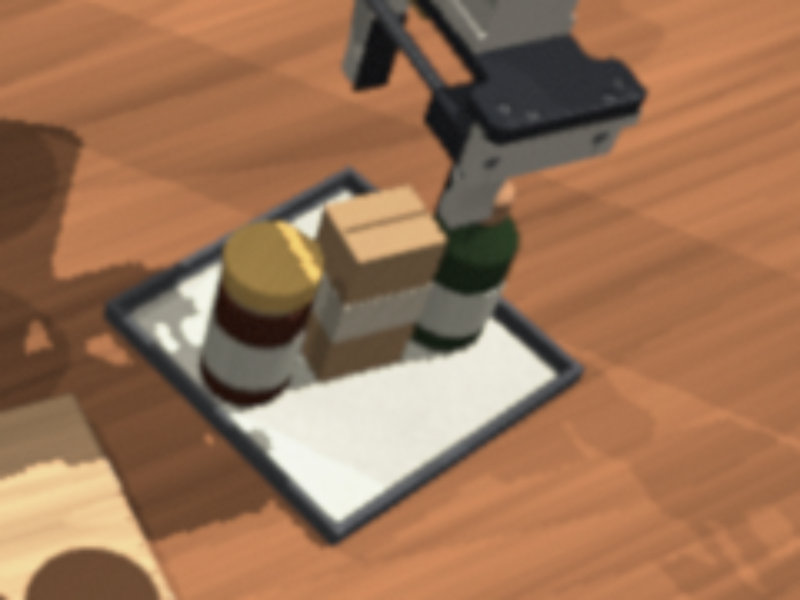

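```bash
python3 -m handwheel '[[-0.1,0.2,-1,0],[0,0,-2,0],[0,0,-2,0],[0,0,-2,0],[0,0,-1.5,0],[0,0,-1,0],[0,0,-1,0],[0,0,-0.1,0],[0,0,0,0],[0,0,0,0]]' 0 20
python3 -m handwheel '[[0,0,0,0],[0,0,0,0],[0,0,0,0],[0,0,0,0],[0,0,0,0],[0,0,0,0],[0,0,0,0],[0,0,0,0]]' 1 20
```

```text
t: 45.95
eef_pos: [0.4885, 0.2969, 0.2395]
ee_rot: [-3.141, 0.001, -1.707]
force: [0.6, 0.1, -0.5]
width: 0.0877
t: 46.75
eef_pos: [0.4883, 0.2967, 0.2389]
ee_rot: [-3.142, 0.0, -1.707]
force: [-0.3, -1.0, -0.4]
width: 0.0437
```

```bash
python3 -m handwheel '[[0,0,0.5,0],[0,0,1.5,0],[0,0,2,0],[0,0,2,0],[0,0,2,0],[0,0,2,0],[0,0,2,0],[0,0,2,0],[0,0,0.5,0],[0,0,0,0]]'
```

```text
t: 47.75
eef_pos: [0.4882, 0.2967, 0.3844]
ee_rot: [-3.141, 0.001, -1.707]
force: [-0.0, 0.0, -1.5]
width: 0.044
```

```bash
python3 -m handwheel '[[0,-1,0,0],[0,-2,0,0],[0.1,-3,0,0],[0.2,-3,0,0],[0.2,-3,0,0],[0.2,-3,0,0],[0.2,-3,0,0],[0.2,-3,0,0],[0.2,-3,0,0],[0.1,-2.5,0,0],[0.1,-1.5,0,0],[0,-0.7,0,0],[0,0,0,0],[0,0,0,0]]'
python3 -m handwheel '[[0,0,-1,0],[0,0,-2,0],[0,0,-2,0],[0,0,-2,0],[0,0,-2,0],[0,0,-2,0],[0,0,-1,0],[0,0,-0.5,0],[0,0,-0.2,0],[0,0,0,0],[0,0,0,0]]'
```

```text
t: 49.15
eef_pos: [0.503, 0.0096, 0.3836]
ee_rot: [3.141, -0.0, -1.707]
force: [0.5, -0.7, -1.1]
width: 0.0439
t: 50.25
eef_pos: [0.5036, 0.0098, 0.2576]
ee_rot: [-3.14, 0.001, -1.707]
force: [-0.0, 0.8, -1.7]
width: 0.044
```

```bash
python3 -m handwheel '[[0,0,-0.2,0],[0,0,-0.1,0],[0,0,-0.1,0],[0,0,0,0],[0,0,0,0]]'
python3 -m handwheel '[[0,0,-0.05,0],[0,0,-0.03,0],[0,0,0,0],[0,0,0,0]]'
```

```text
t: 50.75
eef_pos: [0.5033, 0.0097, 0.2529]
ee_rot: [3.142, -0.0, -1.707]
force: [-0.1, -0.9, -0.8]
width: 0.0437
t: 51.15
eef_pos: [0.5033, 0.0097, 0.2528]
ee_rot: [-3.141, -0.0, -1.707]
force: [-3.1, 0.7, 7.5]
width: 0.0441
```

```bash
python3 -m handwheel '[[0,0,0,0],[0,0,0,0],[0,0,0,0],[0,0,0,0],[0,0,0,0],[0,0,0,0]]' 0
python3 -m handwheel '[[0,0,1,0],[0,0,2,0],[0,0,2,0],[0,0,2,0],[0,0,2,0],[0,0,2,0],[0,0,2,0],[0,0,0.5,0],[0,0,0,0],[0,0,0,0]]'
python3 -m handwheel '[[-0.2,1.2,0,0],[-0.2,2.5,0,0],[-0.3,3,0,0],[-0.3,3,0,0],[-0.3,3,0,0],[-0.3,3,0,0],[-0.3,3,0,0],[-0.3,2,0,0],[-0.2,1.5,0,0],[0,0,0,0],[0,0,0,0],[0,0,0,0]]'
python3 - <<'E'
from h import *
f=grab("scene");cv2.imwrite("pics/s12.png",f["image"][:,:,::-1])
E
```

```text
t: 51.75
eef_pos: [0.5033, 0.0097, 0.252]
ee_rot: [3.141, -0.0, -1.707]
force: [0.0, 0.1, 0.2]
width: 0.085
t: 52.75
eef_pos: [0.5029, 0.0096, 0.3865]
ee_rot: [3.141, -0.0, -1.707]
force: [0.2, 0.0, -0.5]
width: 0.0878
t: 53.95
eef_pos: [0.4792, 0.2311, 0.3868]
ee_rot: [3.141, -0.0, -1.707]
force: [0.3, 0.1, 0.4]
width: 0.0876
```

View pics/s12.png

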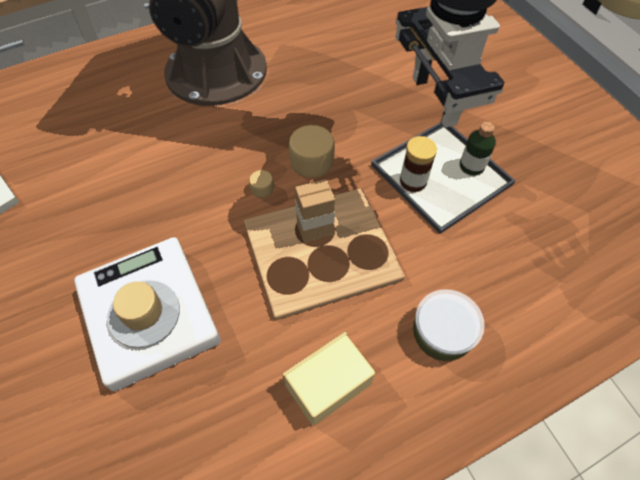

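The carton is back on its disc (315,213), the cheese is on the pan (137,303), and the jar and bottle are on the tray. Picking up the jar at TCP z 0.2433.

```bash
python3 -m handwheel '[[0,0,-1,0],[0,0,-2,0],[0,0,-2,0],[0,0,-2,0],[0,0,-2,0],[0,0,-2,0],[0,0,-1,0],[0,0,-1,0],[0,0,-1,0],[0,0,-0.3,0],[0,0,0,0],[0,0,0,0]]' 0 25
python3 -m handwheel '[[0,0,0,0],[0,0,0,0],[0,0,0,0],[0,0,0,0],[0,0,0,0],[0,0,0,0],[0,0,0,0],[0,0,0,0]]' 1 25
```

```text
t: 55.2
eef_pos: [0.4795, 0.2319, 0.2445]
ee_rot: [-3.141, 0.001, -1.707]
force: [0.4, 0.2, 0.1]
width: 0.0876
t: 56.0
eef_pos: [0.4793, 0.2318, 0.2442]
ee_rot: [-3.141, 0.0, -1.707]
force: [0.3, -0.8, 0.4]
width: 0.0537
```

```bash
python3 -m handwheel '[[0,0,0.5,0],[0,0,1.5,0],[0,0,2,0],[0,0,2,0],[0,0,2,0],[0,0,2,0],[0,0,2,0],[0,0,2,0],[0,0,1.5,0],[0,0,0,0]]'
```

```text
t: 57.0
eef_pos: [0.4794, 0.2318, 0.401]
ee_rot: [-3.139, 0.003, -1.707]
force: [0.4, -0.0, -2.4]
width: 0.0532
```

```bash
python3 -m handwheel '[[0.3,-1,0,0],[0.6,-2,0,0],[0.8,-3,0,0],[0.8,-3,0,0],[0.8,-3,0,0],[0.8,-3,0,0],[0.8,-3,0,0],[0.8,-3,0,0],[0.8,-3,0,0],[0.8,-3,0,0],[0.8,-2,0,0],[0.5,-1.3,0,0],[0,0,0,0],[0,0,0,0],[0,0,0,0]]'
python3 -m handwheel '[[0,0,-1,0],[0,0,-2,0],[0,0,-2,0],[0,0,-2,0],[0,0,-2,0],[0,0,-2,0],[0,0,-1,0],[0,0,-1,0],[0,0,-0.7,0],[0,0,-0.2,0],[0,0,0,0],[0,0,0,0]]'
```

```text
t: 58.5
eef_pos: [0.565, -0.0708, 0.3987]
ee_rot: [3.141, 0.0, -1.706]
force: [0.6, -0.4, -2.7]
width: 0.0534
t: 59.7
eef_pos: [0.5656, -0.0713, 0.2607]
ee_rot: [-3.141, 0.0, -1.707]
force: [0.2, -0.1, -2.8]
width: 0.0536
```

```bash
python3 -m handwheel '[[0,0,-0.1,0],[0,0,-0.05,0],[0,0,0,0],[0,0,0,0]]'
python3 -m handwheel '[[0,0,-0.05,0],[0,0,-0.03,0],[0,0,0,0],[0,0,0,0]]'
```

```text
t: 60.1
eef_pos: [0.5653, -0.0713, 0.2587]
ee_rot: [-3.141, 0.0, -1.707]
force: [0.0, -0.1, -2.2]
width: 0.0537
t: 60.5
eef_pos: [0.5653, -0.0713, 0.2581]
ee_rot: [-3.141, -0.0, -1.707]
force: [-1.5, 1.2, 3.4]
width: 0.0539
```

```bash
python3 -m handwheel '[[0,0,0,0],[0,0,0,0],[0,0,0,0],[0,0,0,0],[0,0,0,0],[0,0,0,0]]' 0
python3 -m handwheel '[[0,0,1,0],[0,0,2,0],[0,0,2,0],[0,0,2,0],[0,0,2,0],[0,0,2,0],[0,0,2,0],[0,0,0.5,0],[0,0,0,0],[0,0,0,0]]'
python3 -m handwheel '[[-0.2,1.2,0,0],[-0.4,2.5,0,0],[-0.45,3,0,0],[-0.45,3,0,0],[-0.45,3,0,0],[-0.45,3,0,0],[-0.45,3,0,0],[-0.45,3,0,0],[-0.45,3,0,0],[-0.45,3,0,0],[-0.45,3,0,0],[-0.45,3,0,0],[-0.45,3,0,0],[-0.45,3,0,0],[-0.5,2,0,0],[-0.4,1.5,0,0],[0,0,0,0],[0,0,0,0],[0,0,0,0]]'
python3 - <<'E'
from h import *
f=grab("scene");cv2.imwrite("pics/s13.png",f["image"][:,:,::-1])
E
```

```text
t: 61.1
eef_pos: [0.5653, -0.0713, 0.2577]
ee_rot: [3.142, -0.0, -1.707]
force: [-0.3, 0.2, -1.3]
width: 0.087
t: 62.1
eef_pos: [0.5649, -0.0713, 0.3921]
ee_rot: [3.141, 0.0, -1.707]
force: [-0.2, 0.9, -0.3]
width: 0.0877
t: 64.0
eef_pos: [0.4963, 0.3599, 0.3928]
ee_rot: [3.141, -0.0, -1.707]
force: [0.7, -0.5, 0.6]
width: 0.0879
```

View pics/s13.png

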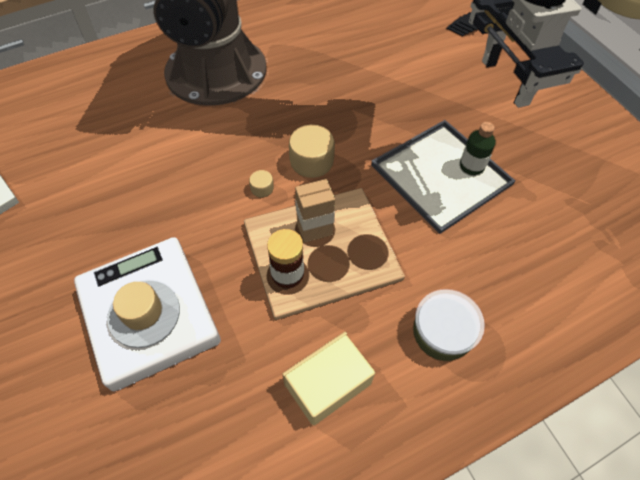

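The jar is back on its disc (286,258). Now the bottle.

```bash
python3 -m handwheel '[[0,0.05,-1,0],[0,0,-2,0],[0,0,-2,0],[0,0,-2,0],[0,0,-2,0],[0,0,-2,0],[0,0,-2,0],[0,0,-1,0],[0,0,-1,0],[0,0,-0.9,0],[0,0,0,0],[0,0,0,0]]' 0 25
python3 -m handwheel '[[0,0,0,0],[0,0,0,0],[0,0,0,0],[0,0,0,0],[0,0,0,0],[0,0,0,0],[0,0,0,0],[0,0,0,0]]' 1 25
```

```text
t: 65.25
eef_pos: [0.4964, 0.3613, 0.2341]
ee_rot: [-3.141, 0.0, -1.707]
force: [-0.1, -0.2, 0.2]
width: 0.0874
t: 66.05
eef_pos: [0.4963, 0.3612, 0.2339]
ee_rot: [-3.141, 0.0, -1.707]
force: [0.1, 0.2, 1.2]
width: 0.0508
```

```bash
python3 -m handwheel '[[0,0,0.5,0],[0,0,1.5,0],[0,0,2,0],[0,0,2,0],[0,0,2,0],[0,0,2,0],[0,0,2,0],[0,0,2,0],[0,0,1.5,0],[0,0,0,0]]'
```

```text
t: 67.05
eef_pos: [0.4965, 0.3614, 0.391]
ee_rot: [-3.14, 0.003, -1.707]
force: [0.6, 0.8, -3.0]
width: 0.0512
```

```bash
python3 -m handwheel '[[0.2,-1,0,0],[0.6,-2,0,0],[0.9,-3,0,0],[0.9,-3,0,0],[0.9,-3,0,0],[0.9,-3,0,0],[0.9,-3,0,0],[0.9,-3,0,0],[0.9,-3,0,0],[0.9,-2.5,0,0],[0.6,-1.5,0,0],[0.2,-0.9,0,0],[0,0,0,0],[0,0,0,0],[0,0,0,0]]'
python3 -m handwheel '[[0,0,-1,0],[0,0,-2,0],[0,0,-2,0],[0,0,-2,0],[0,0,-2,0],[0,0,-2,0],[0,0,-1,0],[0,0,-1,0],[0,0,-0.7,0],[0,0,-0.2,0],[0,0,0,0],[0,0,0,0]]'
```

```text
t: 68.55
eef_pos: [0.584, 0.0729, 0.3887]
ee_rot: [3.141, 0.0, -1.706]
force: [-0.3, 0.8, -2.2]
width: 0.0512
t: 69.75
eef_pos: [0.5845, 0.0723, 0.2504]
ee_rot: [-3.141, 0.001, -1.707]
force: [0.3, -0.2, -2.2]
width: 0.0511
```

```bash
python3 -m handwheel '[[0,0,-0.1,0],[0,0,-0.05,0],[0,0,0,0],[0,0,0,0]]'
python3 -m handwheel '[[0,0,-0.05,0],[0,0,-0.03,0],[0,0,0,0],[0,0,0,0]]'
```

```text
t: 70.15
eef_pos: [0.5843, 0.0722, 0.2484]
ee_rot: [-3.141, 0.0, -1.707]
force: [-0.5, 0.2, -2.0]
width: 0.0514
t: 70.55
eef_pos: [0.5843, 0.0722, 0.2479]
ee_rot: [-3.141, 0.0, -1.707]
force: [-1.2, -0.1, 3.5]
width: 0.0514
```

```bash
python3 -m handwheel '[[0,0,0,0],[0,0,0,0],[0,0,0,0],[0,0,0,0],[0,0,0,0],[0,0,0,0]]' 0
python3 -m handwheel '[[0,0,1,0],[0,0,2,0],[0,0,2,0],[0,0,2,0],[0,0,2,0],[0,0,2,0],[0,0,2,0],[0,0,1,0],[0,0,0,0],[0,0,0,0]]'
python3 -m handwheel '[[-1.5,2.5,0,0],[-2,3,0,0],[-2,3,0,0],[-2,3,0,0],[-2,3,0,0],[-2,3,0,0],[-2,3,0,0],[-2,3,0,0],[-2,3,0,0],[-2,3,0,0],[-2,3,0,0],[-2,3,0,0],[-2,3,0,0],[-2,3,0,0],[-2,3,0,0],[-2,3,0,0],[-1,1.5,0,0],[0,0,0,0],[0,0,0,0]]'
python3 - <<'E'
from h import *
np.set_printoptions(precision=4,suppress=True)
P0=np.load("P0.npy")
f=grab("top"); cv2.imwrite("pics/t14.png",f["image"][:,:,::-1])
for tag,P in(("before",P0),("after",f["P"])):
    z=P[...,2]; print(tag)
    for name,box,lo,hi in [("jar",(340,210,390,265),.112,.124),("bottle",(265,205,310,255),.124,.135),("carton",(295,245,345,290),.117,.13),("cheese",(435,205,530,310),.1,.115),("olive",(235,120,300,180),.04,.06),("half",(330,120,405,180),.05,.07)]:
        u0,v0,u1,v1=box; m=np.zeros(z.shape,bool); m[v0:v1,u0:u1]=1; m&=(z>lo)&(z<hi); p=P[m]
        if len(p)>5: print(name,len(p),np.median(p[:,2]).round(4),[np.round(q,1) for q in cv2.minAreaRect((p[:,:2]*1000).astype(np.float32))])
E
```

```text
t: 71.15
eef_pos: [0.5843, 0.0722, 0.2474]
ee_rot: [-3.142, -0.0, -1.707]
force: [-0.2, 0.5, 0.4]
width: 0.087
t: 72.15
eef_pos: [0.584, 0.0721, 0.387]
ee_rot: [3.141, 0.0, -1.707]
force: [0.2, 0.1, -0.2]
width: 0.0876
t: 74.05
eef_pos: [0.2592, 0.5619, 0.3863]
ee_rot: [3.141, -0.002, -1.706]
force: [-0.1, -0.1, -0.7]
width: 0.0879
before
jar 664 0.1186 [array([565.8, -71.2]), array([51.8, 53.2]), np.float64(86.8)]
bottle 155 0.1302 [array([583.7,  71.9]), array([23.8, 24.6]), np.float64(89.6)]
carton 728 0.1245 [array([503.4,   9.6]), array([53.9, 44.2]), np.float64(82.2)]
olive 2093 0.0498 [array([761.9, 113.1]), array([106.3, 106.3]), np.float64(75.3)]
half 2078 0.0608 [array([754.9, -90.5]), array([ 78.6, 111.9]), np.float64(8.4)]
after
jar 661 0.1186 [array([564.1, -71.2]), array([51.7, 52.9]), np.float64(89.3)]
bottle 153 0.1304 [array([583.7,  71.8]), array([24.1, 24.4]), np.float64(25.1)]
carton 729 0.1245 [array([502.5,   9.7]), array([53.9, 44.3]), np.float64(82.0)]
cheese 866 0.1077 [array([ 549.1, -302.9]), array([61.8, 61.5]), np.float64(83.2)]
olive 2102 0.0498 [array([761.7, 112.9]), array([106.5, 105.6]), np.float64(63.2)]
half 2083 0.0608 [array([755.1, -90.2]), array([ 79. , 111.9]), np.float64(8.8)]
```

View pics/t14.png

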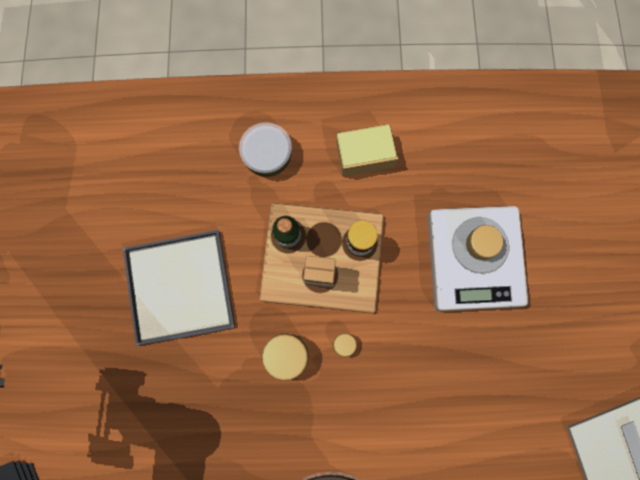

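The picture shows bottle (287,232), jar (362,238) and carton (320,270) back on their discs and the cheese on the pan (487,242); the tray is empty and the arm is clear. Every place agrees with the start to within 2 mm, so I'm handing in.

```bash
python3 -c "
from station import arm
print(arm.job_done()); print(arm.get_state()['t'])"
```

```text
the job is handed in; nothing more can be done
None
the job is handed in; nothing more can be done
```

The job is done and handed in at about 74 s of the 141 s allowed; the hand-in gives no verdict. I stood the bottle, jar and carton on the tray, put the middle-sized cheese on the scale's pan, then put the carton, jar and bottle back on their discs, setting each down by feel.

**Last checks (top camera against its first picture):**
- **Back in place:** the jar is 1.7 mm from its start, the bottle 0.1 mm and the carton 0.9 mm. The carton's angle changed by 0.2° and is within 1° of square to the board. All three stand at their original heights.
- **Cheese:** it lies flat, about 1 mm from the pan's centre.
- **Bystanders:** the olive tub and the block of cheese show no movement beyond 0.4 mm of measurement noise.
- **Arm:** it was clear of everything when I handed in.

**One disagreement:** while the three stood on the tray, my fitted tray corners fell a few pixels (a few mm) outside the visible rim in the scene camera, and the arm blocked the top view. The jar was the closest to the limit, about 66 mm from the tray's centre against the 80 mm allowed, so the margins covered it.

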